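# Put the kitchen-sink spares back in the cupboard tray

## Task

Put the kitchen-sink things back in the long tray: the smaller rubber plug in the green bowl, the cross-head tap handle standing on its foot in the square tub, the spring clamp lying flat and lengthwise in the oblong tub, and the twist-cap glass bottle standing in the terracotta drip saucer, kept upright all the way. The larger plug and the single-lever tap handle belong in the bathroom: leave them where they lie.

Things in the scene. Friction and masses are not known exactly. Their poses are not given: they have to be found in the camera images.
- sink_plug: The smaller of two black rubber plugs, lying foot down in the strip between robot and tray: 44 mm across the top flange (heights 16 to 22 mm), foot 35 mm, 24 mm high, small wire ring flat on top, 30-52 g. Origin: centre of the underside, z up. Neighbours in this strip are at least about 105 mm apart, centre to centre; an unlisted low steel sink strainer (74 mm across, 33 mm high) is among them.
- bath_plug: Look-alike, to be left: the larger black rubber plug, 64 mm across, 30 mm high, same form, also in the strip between robot and tray. Origin: centre of the underside, z up.
- cross_handle: Chrome cross-head tap handle, standing on its 38 mm foot in the strip between robot and tray: four round arms, 60 mm end to end, 11 mm thick, centred 25 mm up, along its own x and y; above the arms the hub is a boss 26 mm in diameter, from 31 mm up to the top at 49 mm; white disc on top. 120-210 g. Origin: centre of the underside, z up.
- lever_handle: Look-alike, to be left: chrome single-lever tap handle, hub 44 mm across and 39 mm high with one flat arm, 105 mm long over all, also in the strip between robot and tray. Origin: on the underside, midway along its length; hub centred 27 mm towards its own -x, arm pointing to +x, z up.
- spring_clamp: Steel spring clamp lying on its side in the strip between robot and tray, length within 0.5 rad of world x: 100 mm long, 24 mm high, 44 mm wide at the spread handles. Own x along its length (jaws +x, handles -x), z up. Origin: on the underside below the pivot, mid-length; within 15 mm of it the straps run parallel, 27 mm apart over the outsides. 90-156 g.
- glass_bottle: Amber glass bottle with white twist cap, closed, empty, standing upright in the strip between robot and tray: body 58 mm across up to 84 mm, shoulder to 108 mm, neck 25 mm across, cap 31 mm across from 117 mm to the top at 140 mm. 165-290 g. Origin: centre of the underside, z up.
- bowl: Green melamine bowl, 124 mm across the rim, 45 mm high, inner floor 84 mm across, 5 mm above the origin, walls flaring outwards. Origin: centre of the underside, z up. Fixed in the long tray. The tray is white, 152 mm wide, walls 24 mm high; the four containers stand in it side by side in any order, 120 mm apart.
- square_tub: Square grey tub, 100 by 100 mm outside, 92 by 92 mm inside, 36 mm high, inner floor 4 mm above the origin. Origin: centre of the underside, z up. Fixed in the long tray. An unlisted yellow bleach bottle, 198 mm high, stands at the tray's left (+y) end, about 115 mm from the nearest container's centre.
- oblong_tub: Oblong grey tub, 136 (own x, pointing away from the robot) by 86 mm outside, 128 by 78 mm inside, 30 mm high, inner floor 4 mm above the origin. Origin: centre of the underside, z up. Fixed in the long tray.
- saucer: Round terracotta drip saucer, 100 mm across the rim, 20 mm high, inner floor 78 mm across, 5 mm above the origin. Origin: centre of the underside, z up. Fixed in the long tray.
Mind the look-alikes: they are no part of the job. Leave any brown look-alike of the spring_clamp alone.

How it is judged:
By the outcome, as a careful person would: the job done as asked, in the order asked, and still so for the second after the job is handed in, with the robot touching nothing.
It also fails if it takes over 109 s, if anything falls off the work surface, if the arm or the gripper's body presses on something with over 40 N, if the wrist force passes 120 N, or if a joint passes its speed limit or range.

## Robot

A 7-joint arm with a two-finger parallel gripper is mounted at the origin on the work surface. World frame = base frame: x ahead of the robot, y to its left, z up, the work surface at z = 0. Lengths are in m, angles in rad, forces in N, time in s.
With the tool pointing down it reaches from about 0.4 to 0.85 m from the base axis. Payload 10.4 kg.
Tool frame: the origin (TCP) lies between the finger pads; the fingertips stand 22 mm ahead of it and the grasp point (between the pads) lies 3 mm ahead of it; z points along the fingers, x is the direction in which the jaws open and shut, and the axes are right-handed (so a half turn about z gives the same grasp; the last joint's range is limited). The gripper opens to 85 mm and grips with 20 to 120 N. Pads are 22 mm wide; open, the fingers measure 114 mm over their backs; the gripper's body (76 mm by 85 mm) begins 54 mm behind the grasp point. The pads swing forward as they close: fully open they stand 13 mm farther back than shut.
Start: joints at [1.278, 0.332, -0.065, 1.46, 0.022, 1.35, -0.088], TCP at [0.167, -0.602, 0.253] pointing down, gripper open.
Joint ranges: [-2.6, 2.6], [-0.5, 2.12], [-1.47, 1.34], [0.16, 2.42], [-1.27, 4.41], [0.06, 2.06], [-2.6, 2.6]. Speed limits (rad/s): [2.22, 2.22, 2.79, 2.79, 3.14, 3.14, 3.14].

## Interface

Orientations are given as a unit quaternion [x, y, z, w].
In Python, from bench import arm gives the robot as it stands. The module is installed in compiled form; this text tells all that it offers.
- The arm moves only by the tool move_arm, never from a script. Its argument "moves" is one flat list of numbers, 7 for each row, row after row: the shift along the world's x, y, z in cm, then the turn, a rotation vector about the world's x, y, z in degrees, then the opening, from -1 (shut) to 1 (fully open), so that 0 is half open. In form: [dx, dy, dz, wx, wy, wz, grip, dx, dy, dz, wx, wy, wz, grip, ...]. A call has 1 to 5 rows; each row is the pose to reach, as a shift and turn from the pose commanded when the call began; what a row does not reach only later rows make up. A row lasts 1/10 s, in which the tool goes at most 50 mm and 8.59 degrees, less where a joint would pass 70% of its speed; a pose out of reach is approached as far as the arm can. A call with a gripper value outside its range is refused whole. The fingers move at their own pace and stop on an object; the grip force is fixed at half the most. Time passes only in rows, so rows that repeat a pose let the fingers close. It gives the time, the measured TCP pose, the force and the opening at its end, in the units of the state.
- arm.state(): the state, without advancing time (a new reading comes with each control period).
- arm.get_image(name): name is "scene" or "top" or "wrist"; returns a dict with "color" (420x560x3 uint8, red, green, blue), "fx", "fy", "cx", "cy" (pixels), "camera_from_world" (4x4, takes a point from world to camera coordinates). Camera axes: x right, y down, z forward; pixel columns grow to the right and rows downward; lengths in m; the calibration is good to about 2 mm. A picture is of the moment at which its call begins. There is no depth.
- arm.finish_job(): hands the job in, once; it reports no verdict.
The state is a dict: "clock": time; "joints": joint angles; "qd": joint speeds; "joint_efforts": joint torques, N m; "tool_pos": TCP position; "tool_rot": TCP orientation; "force": force on the tool from outside, world axes, zero at the start; "torque": the same for the moment, N m; "grip_width": finger opening in m.
Only numpy, scipy, OpenCV 4.12 (cv2) and the standard library are available. Lean on these libraries where they do the work, as an engineer would, in place of code of your own. Each camera call takes 0.05 s, during which the arm holds its last target.

## Working session

There is one attempt and no reset: what is moved stays moved. The work goes in short steps, Python scripts to look and compute and a tool call to move; the robot and the scene stay as the last step left them, time stands still between calls to the robot, and variables do not carry over. Pictures are saved under pics/ and viewed, and the job is handed in when it is done.

Besides the shell and the picture viewer there is one more tool, called by a JSON object that holds its "api" and its "payload", one argument or row to a line. move_arm: Moves the arm, as the interface text tells. Its arguments: {"type":"object","properties":{"moves":{"type":"array","items":{"type":"number"}}},"required":["moves"]}

```bash
mkdir -p pics
cat > h.py <<'E'
import numpy as np, cv2
from bench import arm
def shot(n,f):
    d=arm.get_image(n); cv2.imwrite('pics/'+f+'.png',d['color'][:,:,::-1]); np.savez('pics/'+f+'.npz',**{k:np.array(v) for k,v in d.items()}); return d
def load(f): return dict(np.load('pics/'+f+'.npz'))
def ray(d,u,v,z):
    T=np.array(d['camera_from_world']);R=T[:3,:3];t=T[:3,3]
    c=-R.T@t; r=R.T@np.array([(u-d['cx'])/d['fx'],(v-d['cy'])/d['fy'],1.])
    return c+r*(z-c[2])/r[2]
def proj(d,p):
    T=np.array(d['camera_from_world']);q=T[:3,:3]@np.array(p)+T[:3,3]
    return np.array([d['fx']*q[0]/q[2]+d['cx'],d['fy']*q[1]/q[2]+d['cy']])
E
python3 - <<'E'
from h import *
for n in ['scene','top','wrist']:
    d=shot(n,n+'0'); T=np.array(d['camera_from_world']); print(n,d['fx'],-T[:3,:3].T@T[:3,3],T[:3,:3].round(2).tolist())
print(arm.state())
E
```

```text
scene 404.65433044791865 [ 1.18309935 -0.46646822  0.67293132] [[0.58, 0.82, 0.01], [0.5, -0.35, -0.79], [-0.64, 0.46, -0.61]]
top 489.7225454296425 [0.40144093 0.00930866 1.15319032] [[0.01, -1.0, 0.0], [-0.99, -0.01, -0.11], [0.11, 0.0, -0.99]]
wrist 336.19639056661333 [ 0.24508855 -0.58031613  0.37242951] [[0.27, -0.96, -0.0], [-0.91, -0.25, 0.32], [-0.31, -0.08, -0.95]]
{'clock': 0.15, 'joints': array([ 1.27840372,  0.33269258, -0.06465611,  1.46072646,  0.02157921,
        1.34990253, -0.08847603]), 'qd': array([ 0.00114025, -0.0010321 ,  0.00073412, -0.00314684, -0.0013837 ,
        0.00017215, -0.00158585]), 'joint_efforts': array([-8.99229849e-05, -6.25824523e+01,  4.82207187e-02, -3.91849923e+01,
        1.61556661e-02,  7.47132028e-03,  8.65542893e-05]), 'tool_pos': array([ 0.16649766, -0.60215317,  0.25273036]), 'tool_rot': array([ 7.95778169e-01, -6.05588011e-01, -4.23172443e-04, -2.97787687e-04]), 'force': array([ 0.2862244 , -0.07792427, -0.44274125]), 'torque': array([ 0.00362669,  0.0519831 , -0.02428935]), 'grip_width': 0.08552766674754786}
```

View pics/top0.png

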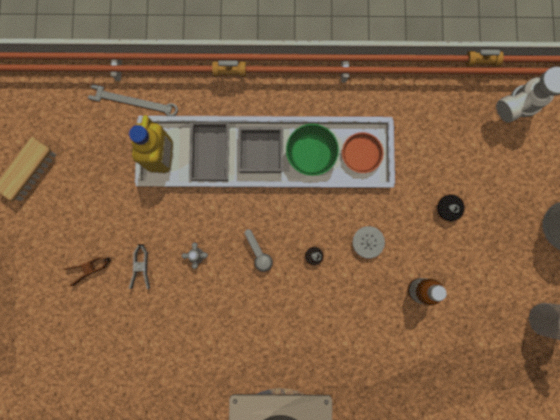

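View pics/scene0.png

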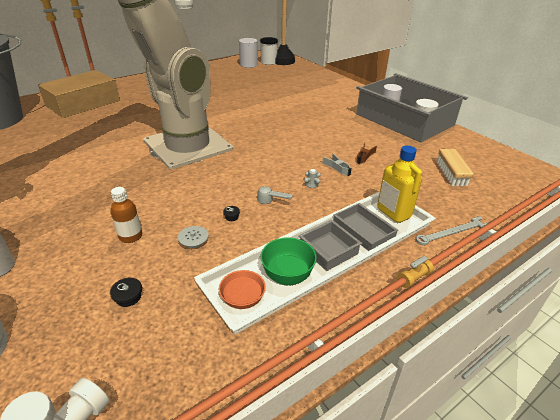

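View pics/wrist0.png

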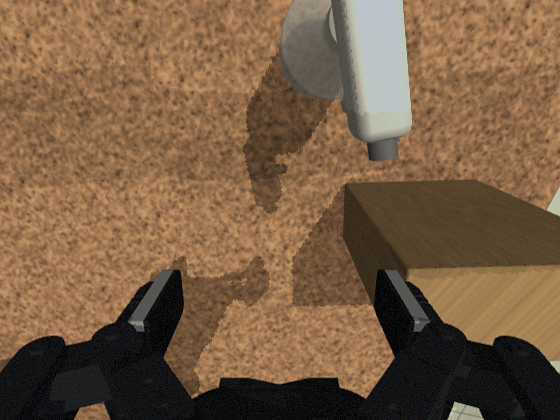

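The top view has all of it: from left to right, brown clamp (88,268), steel clamp (140,268), cross handle (194,256), lever (258,250), small plug (314,256), strainer (368,243), bottle (428,291), big plug (451,208). Tubs: oblong (209,153), square (261,151), bowl (312,150), saucer (362,152).

Run:
```python
from h import *
a=load('top0')['color'][:,:,::-1]
b=load('scene0')['color'][:,:,::-1]
c1=cv2.resize(a[110:195,120:400],None,fx=2.8,fy=2.8,interpolation=cv2.INTER_CUBIC)
c2=cv2.resize(a[230:310,110:350],None,fx=3.25,fy=3.25,interpolation=cv2.INTER_CUBIC)
cv2.imwrite('pics/crop1.png',np.vstack([c1[:, :780],c2[:, :780]]))
c1=cv2.resize(a[230:310,120:220],None,fx=6,fy=6,interpolation=cv2.INTER_CUBIC)
cv2.imwrite('pics/crop2.png',c1)
c1=cv2.resize(b[140:220,240:400],None,fx=5,fy=5,interpolation=cv2.INTER_CUBIC)
cv2.imwrite('pics/crop3.png',c1)
d=load('top0')
for n,u,v,z in [('clamp',140,268,.012),('cross',194,256,.049),('plug',314.5,256,.024),('bottlecap',438,293,.14),('obl',209.5,153,.03),('sq',261,151,.036),('bowl',312,150,.045),('sauc',362,152.5,.02),('bleachcap',138,134,.198),('strainer',368,243,.03),('lever',258,250,.03)]: print(n,ray(d,u,v,z).round(4))
```

```text
clamp [0.3989 0.3266 0.012 ]
cross [0.4267 0.196  0.049 ]
plug [ 0.4293 -0.0766  0.024 ]
bottlecap [ 0.3528 -0.3202  0.14  ]
obl [0.6675 0.1692 0.03  ]
sq [0.6717 0.0486 0.036 ]
bowl [ 0.6727 -0.0695  0.045 ]
sauc [ 0.6737 -0.1893  0.02  ]
bleachcap [0.6654 0.2891 0.198 ]
strainer [ 0.4597 -0.1988  0.03  ]
lever [0.4419 0.0531 0.03  ]
```

View pics/crop1.png

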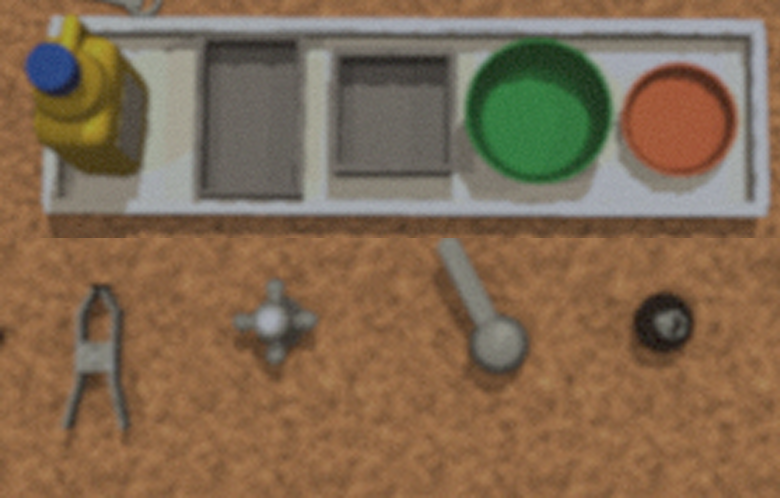

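View pics/crop2.png

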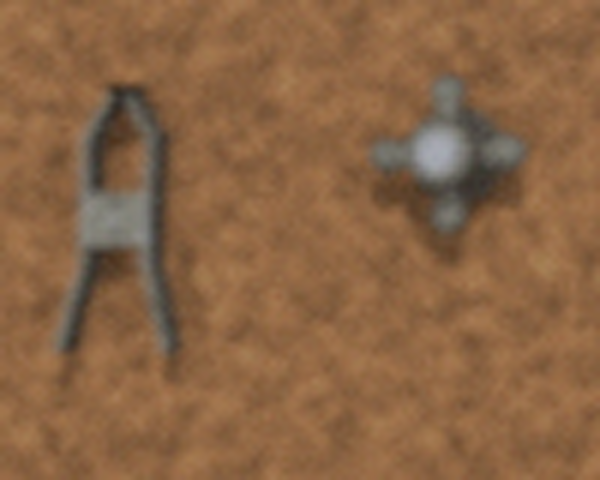

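View pics/crop3.png

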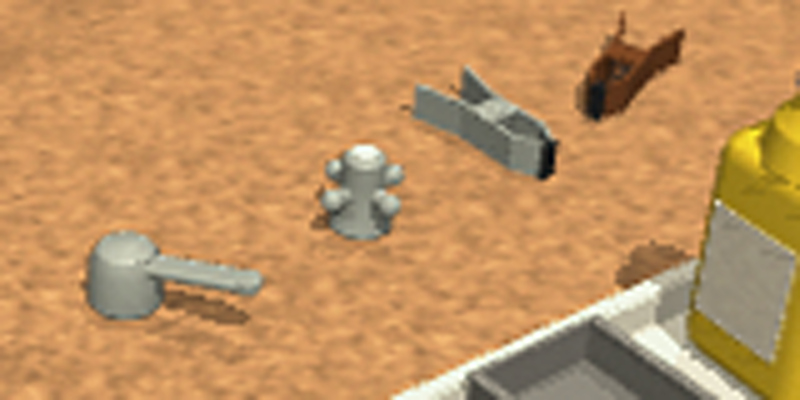

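{"api": "move_arm", "payload": {
  "moves": [2.2,4.4,1,0,0,8,1,4.4,8.8,1,0,0,16,1,6.6,13.2,1,0,0,24,1,8.8,17.6,1,0,0,32,1,11,22,1,0,0,40,1]
}}

```text
clock: 0.65
tool_pos: [0.2771, -0.3804, 0.2632]
tool_rot: [0.956, -0.294, -0.0, 0.0]
force: [0.6, 0.0, -0.1]
grip_width: 0.0854
```

Run:
```python
from h import *
d=load('top0'); a=d['color'].astype(int)
hsv=cv2.cvtColor(d['color'],cv2.COLOR_RGB2HSV)
def comp(m,box,z,n):
    u0,u1,v0,v1=box; mm=np.zeros_like(m,dtype=np.uint8); mm[v0:v1,u0:u1]=m[v0:v1,u0:u1]
    k,l,s,c=cv2.connectedComponentsWithStats(mm); i=1+np.argmax(s[1:,4]); 
    x,y,w,h=s[i,:4]; ctr=(x+(w-1)/2,y+(h-1)/2)
    print(n,s[i],c[i].round(1),'cent',ray(d,*c[i],z).round(4),'bbox',ray(d,*ctr,z).round(4), 'size',(ray(d,x+w-.5,y-.5,z)-ray(d,x-.5,y+h-.5,z)).round(3))
V=hsv[...,2];S=hsv[...,1];H=hsv[...,0]
comp(((H>45)&(H<80)&(S>100)),(280,345,115,185),.045,'bowl')
comp(((H<10)&(S>120)),(338,388,125,180),.02,'saucer')
comp((S<60)&(V<150),(185,235,115,190),.03,'obl')
comp((S<60)&(V<150),(236,286,115,185),.036,'sq')
comp((S<80)&(V>130),(425,450,280,305),.14,'cap')
comp((S<110),(125,160,235,300),.012,'clamp')
comp((S<110),(175,215,235,280),.03,'cross')
comp((V<60),(300,330,240,275),.022,'plug')
for u,v,z in [(139.0,266.1,.022),(140.2,244.3,.02),(138.9,287.9,.02),(194.3,255.1,.028),(192.7,255.4,.049)]: print(ray(d,u,v,z).round(4))
```

```text
bowl [ 287  124   51   51 1972] [311.7 149.7] cent [ 0.6734 -0.0688  0.045 ] bbox [ 0.6751 -0.0695  0.045 ] size [ 0.121 -0.118  0.   ]
saucer [ 342  133   41   40 1123] [362.3 152.7] cent [ 0.6732 -0.1902  0.02  ] bbox [ 0.6737 -0.1893  0.02  ] size [ 0.097 -0.098  0.   ]
obl [ 185  120   50   63 2606] [208.9 150.3] cent [0.674  0.1708 0.03  ] bbox [0.6723 0.1693 0.03  ] size [ 0.151 -0.114  0.   ]
sq [ 236  120   50   62 2930] [260.2 150.5] cent [0.6729 0.0505 0.036 ] bbox [0.6729 0.0498 0.036 ] size [ 0.148 -0.115  0.   ]
cap [432 286  15  15 180] [438.9 292.8] cent [ 0.3533 -0.3222  0.14  ] bbox [ 0.3529 -0.3223  0.14  ] size [ 0.031 -0.032  0.   ]
clamp [128 245  22  45 468] [139.4 266.3] cent [0.4028 0.3282 0.012 ] bbox [0.4012 0.3302 0.012 ] size [ 0.104 -0.047  0.   ]
cross [181 242  27  27 349] [194.7 255.1] cent [0.4291 0.1976 0.03  ] bbox [0.4294 0.1993 0.03  ] size [ 0.062 -0.06   0.   ]
plug [306 248  17  17 157] [312.6 255.7] cent [ 0.43   -0.0723  0.022 ] bbox [ 0.4293 -0.0756  0.022 ] size [ 0.039 -0.039  0.   ]
[0.4033 0.3263 0.022 ]
[0.4534 0.326  0.02  ]
[0.3537 0.3252 0.02  ]
[0.4292 0.1989 0.028 ]
[0.428 0.199 0.049]
```

{"api": "move_arm", "payload": {
  "moves": [2.2,4.4,0,0,0,7,1,4.4,8.8,0,0,0,14,1,6.6,13.2,0,0,0,21,1,8.8,17.6,-2,0,0,28,1,11,22,-4,0,0,34.2,1]
}}

```text
clock: 1.15
tool_pos: [0.3847, -0.1659, 0.2256]
tool_rot: [1.0, -0.001, 0.001, 0.001]
force: [1.2, -0.1, -0.8]
grip_width: 0.0851
```

{"api": "move_arm", "payload": {
  "moves": [2.1,4.2,-2,0,0,0,1,4.2,8.4,-5,0,0,0,1,4.2,8.4,-8,0,0,0,1,4.2,8.4,-8,0,0,0,1]
}}

```text
clock: 1.55
tool_pos: [0.424, -0.0817, 0.1425]
tool_rot: [1.0, -0.001, -0.003, -0.001]
force: [-0.8, -1.5, 0.3]
grip_width: 0.0855
```

Run:
```python
from h import *
d=shot('wrist','w1'); s=arm.state(); print(s['tool_pos'],s['tool_rot'],s['joints'].round(2))
p=s['tool_pos']
for q in [(.4293,-.0756,.024),(p[0],p[1],p[2]-.022),(p[0],p[1],.024)]: print(proj(d,q))
```

```text
[ 0.42475287 -0.08313458  0.1445911 ] [ 9.99995264e-01 -2.33007199e-03 -1.85282852e-03 -7.81433896e-04] [ 0.77  0.05 -0.69  2.04  0.04  1.06  0.06]
[286.71371311 200.32010578]
[280.64870993 278.37258704]
[280.61687856 209.90062711]
```

View pics/w1.png

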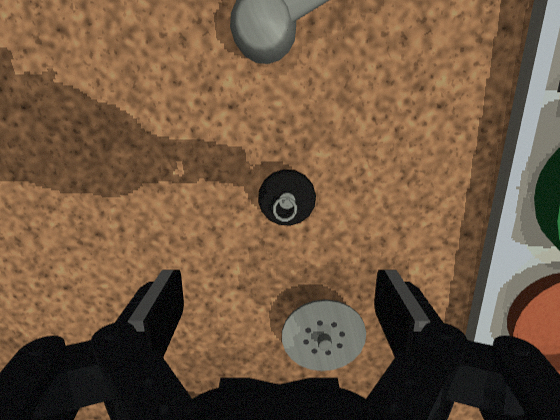

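The wrist view confirms the plug at (287,198), where (286.7,200.3) was predicted. Descending.

{"api": "move_arm", "payload": {
  "moves": [0.4,0.8,-4,0,0,0,1,0.4,0.8,-8,0,0,0,1,0.4,0.8,-11,0,0,0,0.6,0.4,0.8,-11.8,0,0,0,0.5,0.4,0.8,-11.8,0,0,0,0.4]
}}

```text
clock: 2.1
tool_pos: [0.4301, -0.0766, 0.0283]
tool_rot: [1.0, -0.004, -0.0, 0.0]
force: [-0.3, 0.1, 1.3]
grip_width: 0.06
```

{"api": "move_arm", "payload": {
  "moves": [0,0,0,0,0,0,-1,0,0,0,0,0,0,-1,0,0,0,0,0,0,-1,0,0,0,0,0,0,-1,0,0,0,0,0,0,-1]
}}

```text
clock: 2.6
tool_pos: [0.4313, -0.0764, 0.0301]
tool_rot: [1.0, -0.003, 0.001, 0.001]
force: [-3.8, -1.3, 9.9]
grip_width: 0.0406
```

Run:
```python
from h import *
d=shot('wrist','w2'); s=arm.state(); print(s['tool_pos'],s['grip_width'],s['force'])
```

```text
[ 0.4313605  -0.07635609  0.03007188] 0.04114338710757302 [-3.97253237 -0.60082652 11.95408282]
```

View pics/w2.png

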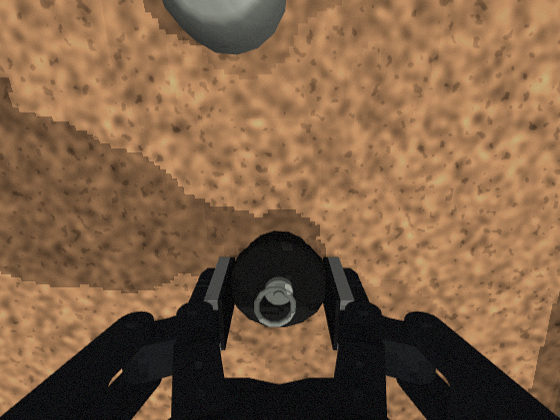

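{"api": "move_arm", "payload": {
  "moves": [0,0,2,0,0,0,-1,0,0,5,0,0,0,-1,2,0,9,0,0,0,-1,6,0,11,0,0,0,-1,10,0,11,0,0,0,-1]
}}

```text
clock: 3.15
tool_pos: [0.5336, -0.0769, 0.1436]
tool_rot: [1.0, -0.004, 0.004, 0.002]
force: [0.6, -0.1, -0.1]
grip_width: 0.0407
```

Run:
```python
from h import *
d=shot('wrist','w3'); s=arm.state(); print(s['tool_pos'],s['grip_width'],s['force'])
```

```text
[ 0.53770317 -0.07641354  0.14116981] 0.04087037820326632 [ 0.21750977 -1.2419935   0.78606948]
```

View pics/w3.png

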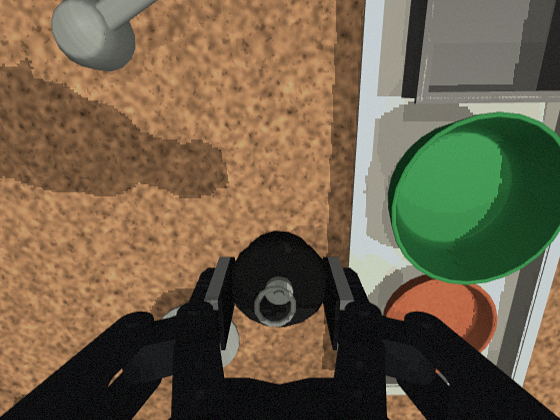

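{"api": "move_arm", "payload": {
  "moves": [4.5,0.2,0,0,0,0,-1,9,0.4,0,0,0,0,-1,13.7,0.6,-1,0,0,0,-1,13.7,0.6,-4,0,0,0,-1,13.7,0.6,-6,0,0,0,-1]
}}

```text
clock: 3.7
tool_pos: [0.6681, -0.0695, 0.0775]
tool_rot: [1.0, -0.003, 0.0, -0.0]
force: [-0.9, 0.3, -1.2]
grip_width: 0.0407
```

Run:
```python
from h import *
d=shot('wrist','w4'); s=arm.state(); print(s['tool_pos'],s['grip_width'],s['force'])
shot('scene','s4')
```

```text
[ 0.66580869 -0.06979616  0.07418996] 0.04065938614759361 [-1.75556939  0.38990491 -3.66680607]
```

View pics/w4.png

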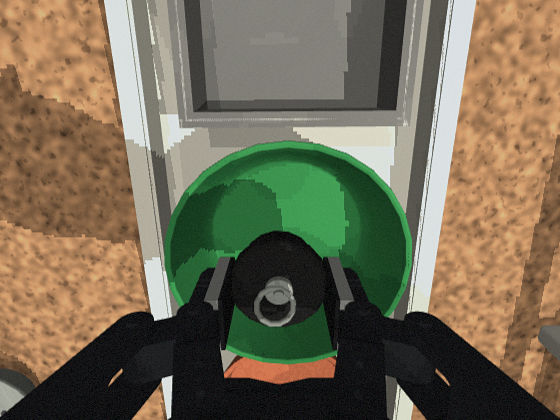

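{"api": "move_arm", "payload": {
  "moves": [0.7,0,-2,0,0,0,-1,0.7,0,-2.8,0,0,0,-1,0.7,0,-3.2,0,0,0,-1,0.7,0,-3.5,0,0,0,-1]
}}

```text
clock: 4.2
tool_pos: [0.6742, -0.0698, 0.0438]
tool_rot: [1.0, -0.003, 0.001, 0.0]
force: [0.4, -0.3, -0.6]
grip_width: 0.0409
```

{"api": "move_arm", "payload": {
  "moves": [0,0,-0.3,0,0,0,-1,0,0,-0.5,0,0,0,-1]
}}

```text
clock: 4.4
tool_pos: [0.6743, -0.0697, 0.0391]
tool_rot: [1.0, -0.003, 0.0, 0.0]
force: [-10.2, -0.5, 21.6]
grip_width: 0.0411
```

{"api": "move_arm", "payload": {
  "moves": [0,0,0.2,0,0,0,0.2,0,0,0.2,0,0,0,0.3,0,0,0.3,0,0,0,0.3,0,0,2,0,0,0,0.3,0,0,6,0,0,0,0.3]
}}

```text
clock: 4.9
tool_pos: [0.672, -0.0696, 0.0959]
tool_rot: [1.0, -0.003, -0.003, -0.0]
force: [0.8, 0.6, 0.9]
grip_width: 0.0559
```

{"api": "move_arm", "payload": {
  "moves": [-2,2,4,0,0,0,0.3,-4,5,6,0,0,0,0.3,-7,9,6,0,0,0,0.3,-10,13,6,0,0,0,0.3]
}}

```text
clock: 5.3
tool_pos: [0.5736, 0.0618, 0.1598]
tool_rot: [1.0, -0.003, 0.001, 0.0]
force: [-0.5, 0.4, 0.2]
grip_width: 0.0558
```

Run:
```python
from h import *
shot('wrist','w5');shot('scene','s5');shot('top','t5'); s=arm.state(); print(s['tool_pos'],s['grip_width'],s['force'],s['joints'].round(2))
b=np.hstack([cv2.imread('pics/w5.png')[:, :],cv2.imread('pics/s5.png')]);cv2.imwrite('pics/m5.png',cv2.resize(b,(800,300)))
```

```text
[0.57264555 0.06408739 0.15961457] 0.05558924518438908 [ 1.18020811 -1.30957539  0.06901633] [ 0.41  0.39 -0.73  1.68  0.28  1.18 -0.39]
```

View pics/m5.png

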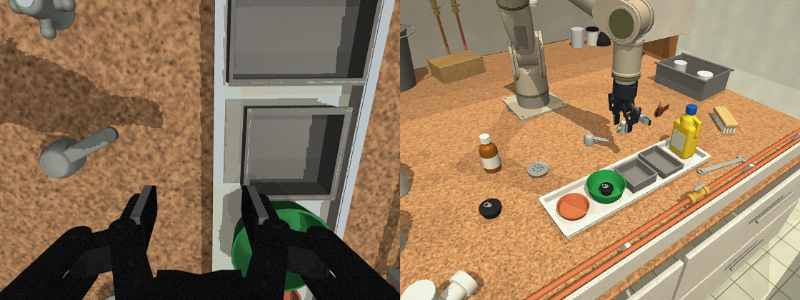

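{"api": "move_arm", "payload": {
  "moves": [-3.5,3.3,0,0,0,0,0.3,-7,6.6,0,0,0,0,0.3,-10.5,9.8,0,0,0,0,0.3,-14.4,13.5,0,0,0,0,0.3,-14.4,13.5,0,0,0,0,0.3]
}}

```text
clock: 5.95
tool_pos: [0.4268, 0.1995, 0.1588]
tool_rot: [1.0, 0.0, 0.001, 0.0]
force: [1.4, -0.7, 1.1]
grip_width: 0.0553
```

Run:
```python
from h import *
d=shot('wrist','w6'); s=arm.state(); p=s['tool_pos']; print(p,s['joints'].round(2))
print(proj(d,(.428,.199,.049)),proj(d,(.428,.199,.025)))
```

```text
[0.42869697 0.19760496 0.15885421] [ 0.3   0.16 -0.88  1.93  0.14  1.11 -0.64]
[280.11819895 212.21935369] [279.94597907 202.02035893]
```

View pics/w6.png

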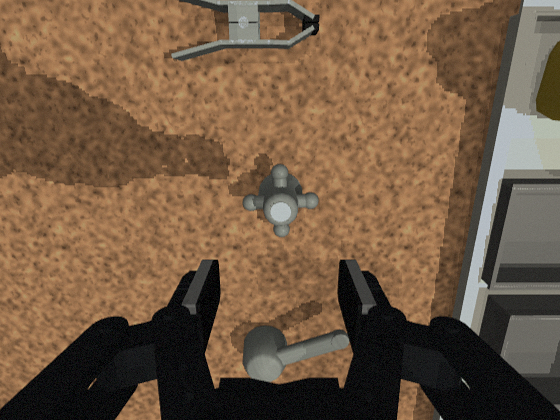

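Run:
```python
from h import *
for f,p,w in [('w1',(.4248,-.0831,.1446),.0855),('w6',(.4287,.1976,.1589),.0555),('w2',(.4313,-.0764,.0301),.041)]:
    d=load(f)
    for o in [.03,.022,.015,.009]:
        print(f,o,proj(d,(p[0]-w/2,p[1]+.011,p[2]-o)).round(0),proj(d,(p[0]-w/2,p[1]-.011,p[2]-o)).round(0))
im=cv2.imread('pics/w6.png')[240:400,150:410];cv2.imwrite('pics/c6.png',cv2.resize(im,None,fx=3,fy=3))
im=cv2.imread('pics/w2.png')[220:380,150:410];cv2.imwrite('pics/c2.png',cv2.resize(im,None,fx=3,fy=3))
```

```text
w1 0.03 [193. 250.] [196. 289.]
w1 0.022 [188. 257.] [192. 298.]
w1 0.015 [184. 265.] [189. 307.]
w1 0.009 [180. 272.] [185. 315.]
w6 0.03 [226. 249.] [228. 288.]
w6 0.022 [223. 256.] [226. 297.]
w6 0.015 [221. 263.] [224. 305.]
w6 0.009 [219. 270.] [222. 313.]
w2 0.03 [236. 245.] [238. 285.]
w2 0.022 [234. 253.] [237. 294.]
w2 0.015 [232. 260.] [235. 302.]
w2 0.009 [231. 267.] [233. 310.]
```

View pics/c6.png

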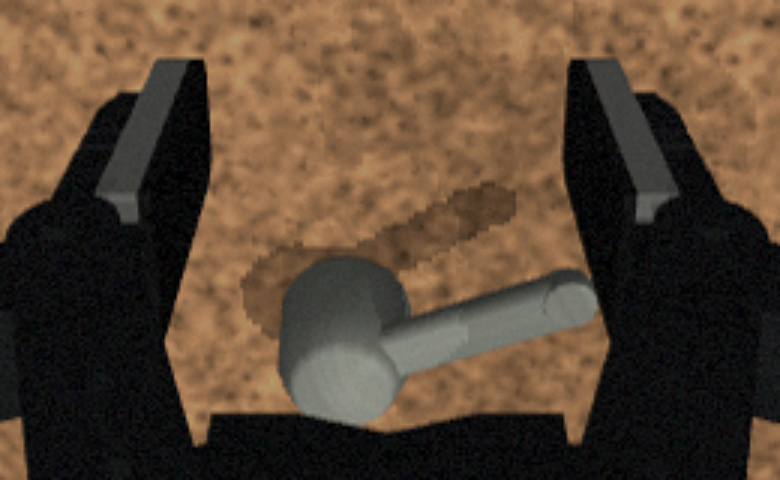

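View pics/c2.png

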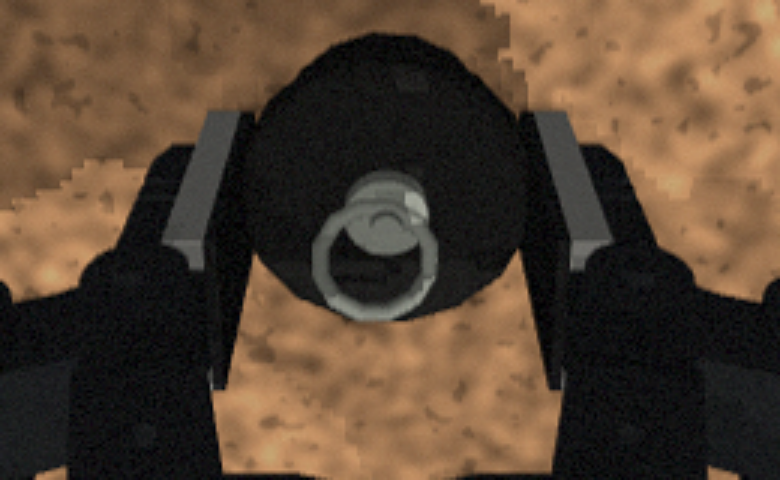

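{"api": "move_arm", "payload": {
  "moves": [0,0,-4,0,0,0,0.2,0,0,-7,0,0,0,0.1,0,0,-9.5,0,0,0,0,0,0,-10.4,0,0,0,0,0,0,-10.4,0,0,0,0]
}}

```text
clock: 6.5
tool_pos: [0.4304, 0.1946, 0.0532]
tool_rot: [1.0, -0.004, -0.001, 0.0]
force: [-0.6, -0.1, 0.9]
grip_width: 0.0428
```

Run:
```python
from h import *
d=shot('wrist','w7'); s=arm.state(); p=s['tool_pos']; print(p,s['force'],s['grip_width'])
```

```text
[0.43085883 0.19513061 0.0542035 ] [ 4.59514726e-01 -7.59443308e-05  3.79249486e-01] 0.04276671526923556
```

View pics/w7.png

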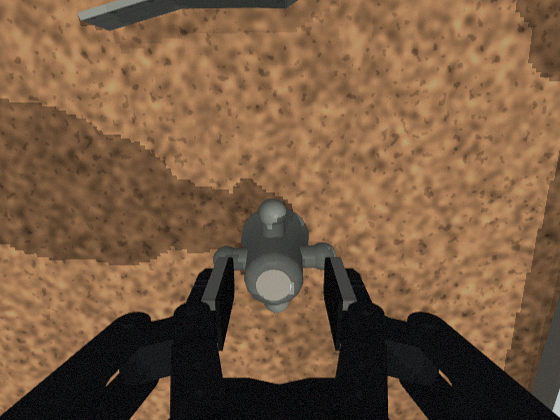

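{"api": "move_arm", "payload": {
  "moves": [-0.25,0.4,0,0,0,0,0,-0.25,0.4,0,0,0,0,0,-0.25,0.4,0,0,0,0,-1,-0.25,0.4,0,0,0,0,-1,-0.25,0.4,0,0,0,0,-1]
}}

```text
clock: 7.05
tool_pos: [0.4282, 0.1997, 0.0547]
tool_rot: [1.0, -0.003, 0.001, -0.0]
force: [-1.1, -0.4, 7.7]
grip_width: 0.024
```

{"api": "move_arm", "payload": {
  "moves": [0,0,0,0,0,0,-1,0,0,0,0,0,0,-1,0,0,1,0,0,0,-1,0,0,4,0,0,0,-1,0,0,8,0,0,0,-1]
}}

```text
clock: 7.55
tool_pos: [0.4263, 0.199, 0.1339]
tool_rot: [1.0, -0.003, -0.002, 0.0]
force: [1.4, 0.5, -1.2]
grip_width: 0.0239
```

Run:
```python
from h import *
d=shot('wrist','w8'); s=arm.state(); p=s['tool_pos']; print(p,s['force'],s['grip_width'])
```

```text
[0.42922039 0.2012958  0.14066446] [4.14265668 4.60189161 4.53016834] 0.023786491459878954
```

View pics/w8.png

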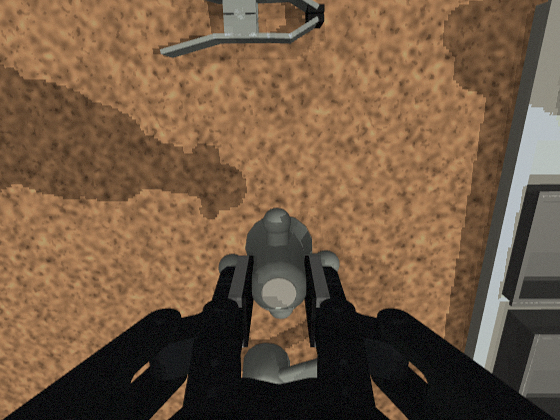

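{"api": "move_arm", "payload": {
  "moves": [3.5,-2.1,0,0,0,0,-1,7.5,-4.6,0,0,0,0,-1,11.5,-7,0,0,0,0,-1,15.5,-9.4,0,0,0,0,-1,19.5,-11.9,0,0,0,0,-1]
}}

```text
clock: 8.1
tool_pos: [0.624, 0.0791, 0.1341]
tool_rot: [1.0, -0.003, 0.0, 0.0]
force: [1.6, 0.9, -1.5]
grip_width: 0.0241
```

{"api": "move_arm", "payload": {
  "moves": [4,-2.5,-1,0,0,0,-1,5,-3,-2,0,0,0,-1,5,-3,-4,0,0,0,-1,5,-3,-4,0,0,0,-1]
}}

```text
clock: 8.5
tool_pos: [0.671, 0.0499, 0.0909]
tool_rot: [1.0, -0.003, -0.002, -0.0]
force: [-1.3, 0.0, -0.4]
grip_width: 0.0238
```

Run:
```python
from h import *
d=shot('wrist','w9'); s=arm.state(); p=s['tool_pos']; print(p,s['force'],s['grip_width'])
```

```text
[0.67144572 0.05055678 0.09270958] [ 0.57232202  0.49604409 -0.46755819] 0.024090987265467875
```

View pics/w9.png

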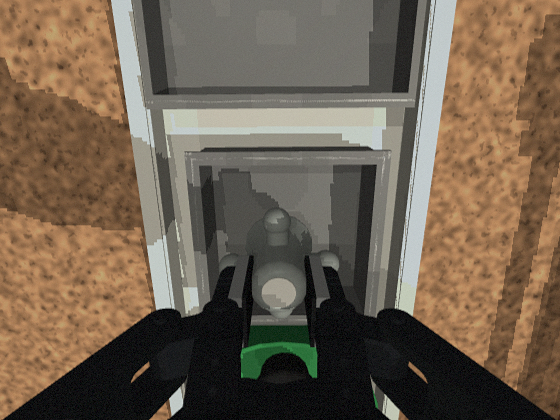

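{"api": "move_arm", "payload": {
  "moves": [0.1,0,-1.5,0,0,0,-1,0.1,0,-2.4,0,0,0,-1,0.1,0,-2.7,0,0,0,-1,0.1,0,-2.8,0,0,0,-1]
}}

```text
clock: 8.95
tool_pos: [0.6732, 0.0505, 0.0653]
tool_rot: [1.0, -0.003, -0.0, 0.0]
force: [-0.5, -0.3, -0.7]
grip_width: 0.0236
```

{"api": "move_arm", "payload": {
  "moves": [0,0,-0.2,0,0,0,-1,0,0,-0.3,0,0,0,-1]
}}

```text
clock: 9.15
tool_pos: [0.6737, 0.0505, 0.0629]
tool_rot: [1.0, -0.003, 0.0, -0.0]
force: [0.5, 0.3, -2.5]
grip_width: 0.0241
```

{"api": "move_arm", "payload": {
  "moves": [0,0,-0.2,0,0,0,-1,0,0,-0.2,0,0,0,-1]
}}

```text
clock: 9.35
tool_pos: [0.6738, 0.0506, 0.0628]
tool_rot: [1.0, -0.003, 0.001, 0.0]
force: [-7.1, -1.8, 12.8]
grip_width: 0.0238
```

Contact. Release and rise.

{"api": "move_arm", "payload": {
  "moves": [0,0,0.1,0,0,0,0,0,0,0.1,0,0,0,0.1,0,0,0.3,0,0,0,0.1,0,0,3,0,0,0,0.1,0,0,7,0,0,0,0.1]
}}

```text
clock: 9.85
tool_pos: [0.6721, 0.0501, 0.129]
tool_rot: [1.0, -0.003, -0.002, 0.0]
force: [0.5, 0.1, 0.8]
grip_width: 0.0469
```

{"api": "move_arm", "payload": {
  "moves": [-3,3,3,0,0,8,0.3,-6,6,3,0,0,16,0.3,-9,9,3,0,0,24,0.3,-12,12,3,0,0,32,0.3,-15,15,3,0,0,40,0.3]
}}

```text
clock: 10.35
tool_pos: [0.5223, 0.2014, 0.1609]
tool_rot: [0.94, 0.342, 0.0, 0.0]
force: [0.8, -0.3, 1.2]
grip_width: 0.0557
```

Run:
```python
from h import *
shot('scene','s10');shot('top','t10'); s=arm.state(); print(s['tool_pos'],s['tool_rot'].round(3),s['joints'].round(2))
b=cv2.imread('pics/s10.png')[130:330,180:460];cv2.imwrite('pics/m10.png',cv2.resize(b,None,fx=2.8,fy=2.8))
```

```text
[0.51934816 0.20577988 0.1613726 ] [ 0.938  0.345  0.    -0.001] [ 0.32  0.41 -0.95  1.72  0.36  1.2  -0.02]
```

View pics/m10.png

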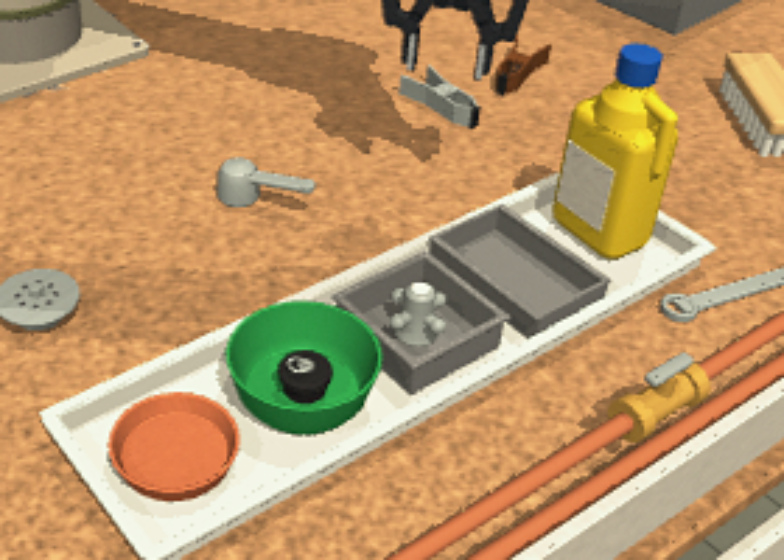

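{"api": "move_arm", "payload": {
  "moves": [-2.5,2.5,0,0,0,8,0.3,-5,5,0,0,0,16,0.3,-7.5,7.5,0,0,0,24,0.3,-10,10,0,0,0,32,0.3,-11.8,12.2,0,0,0,40,0.3]
}}

```text
clock: 10.95
tool_pos: [0.4043, 0.3235, 0.161]
tool_rot: [0.766, 0.643, 0.0, 0.0]
force: [-0.1, -0.2, 0.3]
grip_width: 0.0554
```

{"api": "move_arm", "payload": {
  "moves": [0,0,0,0,0,8,0.3,0,0,-1,0,0,10,0.3,0,0,-1,0,0,10,0.3]
}}

```text
clock: 11.25
tool_pos: [0.4058, 0.3213, 0.1492]
tool_rot: [0.711, 0.704, -0.001, -0.0]
force: [-0.3, 0.1, -0.4]
grip_width: 0.0555
```

Run:
```python
from h import *
d=shot('wrist','w11'); s=arm.state(); p=s['tool_pos']; print(p,s['tool_rot'].round(3),s['joints'].round(2))
print(proj(d,(.403,.326,.024)),proj(d,(.453,.326,.024)),proj(d,(.353,.326,.024)))
```

```text
[0.4059195  0.32138364 0.14967611] [ 0.711  0.703 -0.001 -0.   ] [ 0.23  0.43 -1.18  1.82  0.42  1.18  0.48]
[284.49766523 201.1500041 ] [284.80737989 259.75509107] [284.14749005 134.88886605]
```

View pics/w11.png

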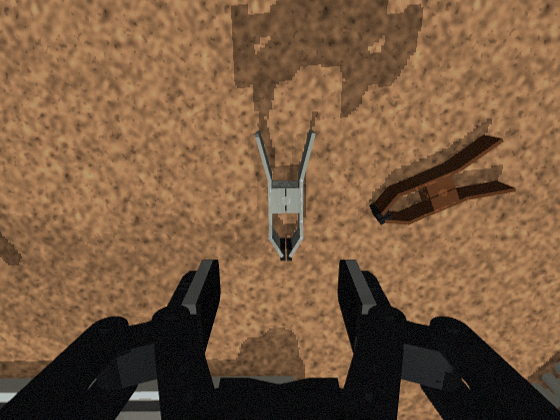

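{"api": "move_arm", "payload": {
  "moves": [-0.3,0.5,-4,0,0,0.6,0.3,-0.3,0.5,-8,0,0,0.6,0.3,-0.3,0.5,-11,0,0,0.6,0.2,-0.3,0.5,-12.1,0,0,0.6,0.2,-0.3,0.5,-12.1,0,0,0.6,0.2]
}}

```text
clock: 11.8
tool_pos: [0.4023, 0.3268, 0.0289]
tool_rot: [0.706, 0.708, -0.001, -0.0]
force: [-0.1, 0.2, 0.3]
grip_width: 0.051
```

Run:
```python
from h import *
d=shot('wrist','w12'); s=arm.state(); p=s['tool_pos']; print(p,s['tool_rot'].round(3),s['joints'].round(2),s['force'])
```

```text
[0.40287858 0.32757997 0.03021943] [ 0.706  0.708  0.    -0.   ] [ 0.09  0.59 -1.03  1.91  0.61  0.99  0.35] [-0.12629409 -0.04759791 -0.13870796]
```

View pics/w12.png

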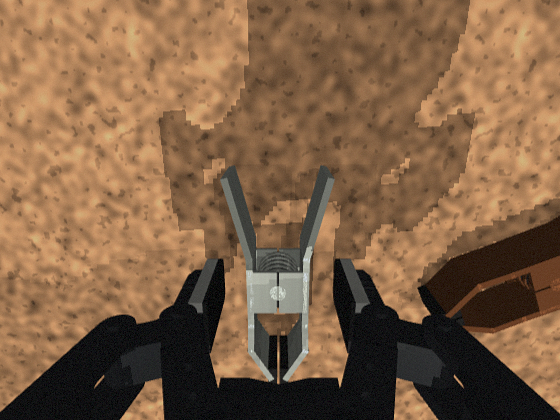

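{"api": "move_arm", "payload": {
  "moves": [0,0,-0.3,0,0,0,-1,0,0,-0.3,0,0,0,-1,0,0,-0.3,0,0,0,-1,0,0,-0.3,0,0,0,-1,0,0,-0.3,0,0,0,-1]
}}

```text
clock: 12.35
tool_pos: [0.4034, 0.3279, 0.028]
tool_rot: [0.706, 0.708, 0.001, 0.0]
force: [-0.8, -1.2, 6.8]
grip_width: 0.0257
```

{"api": "move_arm", "payload": {
  "moves": [0,0,1,0,0,0,-1,0,0,4,0,0,0,-1,0,0,8,0,0,0,-1,0,0,11,0,0,0,-1]
}}

```text
clock: 12.75
tool_pos: [0.4024, 0.3279, 0.1393]
tool_rot: [0.705, 0.709, 0.001, 0.0]
force: [0.9, 0.8, -0.4]
grip_width: 0.0259
```

Run:
```python
from h import *
d=shot('wrist','w13'); s=arm.state(); p=s['tool_pos']; print(p,s['tool_rot'].round(3),s['joints'].round(2),s['force'],s['grip_width'])
```

```text
[0.40364731 0.32965284 0.14341758] [0.705 0.709 0.003 0.001] [ 0.21  0.44 -1.17  1.83  0.44  1.17  0.47] [2.77791211 3.94506155 3.6932452 ] 0.025633177530264357
```

View pics/w13.png

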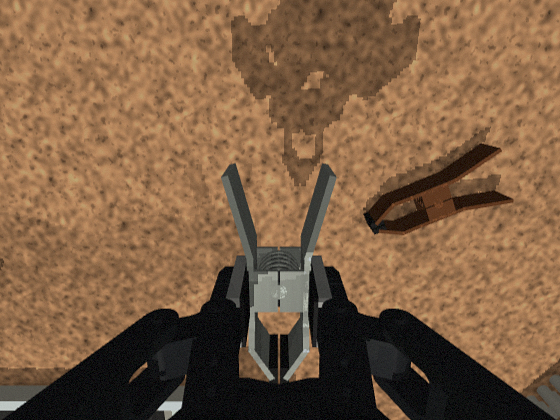

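{"api": "move_arm", "payload": {
  "moves": [3,-3.5,0,0,0,0,-1,6,-7,0,0,0,0,-1,9,-10.5,0,0,0,0,-1,12,-14,0,0,0,0,-1,16,-15.8,0,0,0,0,-1]
}}

```text
clock: 13.3
tool_pos: [0.5635, 0.1657, 0.1372]
tool_rot: [0.706, 0.708, -0.001, 0.001]
force: [1.3, 1.2, -0.6]
grip_width: 0.0255
```

{"api": "move_arm", "payload": {
  "moves": [4,0,0,0,0,0,-1,8,0,0,0,0,0,-1,11,0,-2,0,0,0,-1,11,0,-4,0,0,0,-1,11,0,-4,0,0,0,-1]
}}

```text
clock: 13.8
tool_pos: [0.6709, 0.169, 0.0935]
tool_rot: [0.705, 0.709, -0.002, -0.002]
force: [-1.0, -0.6, -0.6]
grip_width: 0.0251
```

Run:
```python
from h import *
d=shot('wrist','w14');shot('scene','s14'); s=arm.state(); p=s['tool_pos']; print(p,s['tool_rot'].round(3),s['joints'].round(2),s['force'],s['grip_width'])
```

```text
[0.67149838 0.16991825 0.09707981] [ 0.705  0.709 -0.    -0.001] [ 0.29  0.79 -0.94  1.39  0.64  1.28  0.89] [-0.11915105  0.45430559 -1.28456986] 0.02584238409418336
```

View pics/w14.png

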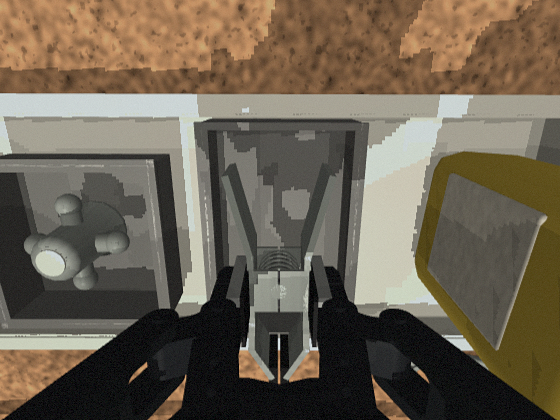

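View pics/s14.png

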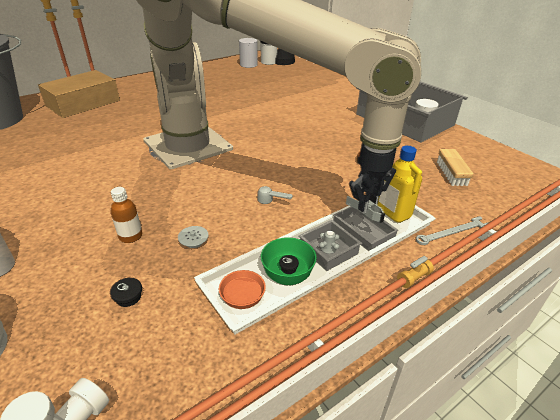

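{"api": "move_arm", "payload": {
  "moves": [0.2,0.1,-2,0,0,0,-1,0.2,0.1,-4,0,0,0,-1,0.2,0.1,-5.3,0,0,0,-1,0.2,0.1,-5.6,0,0,0,-1,0.2,0.1,-5.6,0,0,0,-1]
}}

```text
clock: 14.4
tool_pos: [0.6741, 0.1704, 0.0399]
tool_rot: [0.705, 0.709, -0.0, -0.0]
force: [0.2, 0.0, -1.1]
grip_width: 0.0255
```

{"api": "move_arm", "payload": {
  "moves": [0,0,-0.2,0,0,0,-1,0,0,-0.3,0,0,0,-1,0,0,-0.35,0,0,0,-1]
}}

```text
clock: 14.7
tool_pos: [0.6748, 0.1705, 0.0376]
tool_rot: [0.706, 0.709, 0.0, 0.0]
force: [0.5, 0.4, -0.2]
grip_width: 0.0253
```

{"api": "move_arm", "payload": {
  "moves": [0,0,-0.2,0,0,0,-1,0,0,-0.2,0,0,0,-1]
}}

```text
clock: 14.9
tool_pos: [0.6748, 0.1705, 0.0361]
tool_rot: [0.706, 0.709, 0.0, 0.0]
force: [-2.1, -1.1, 5.1]
grip_width: 0.0256
```

{"api": "move_arm", "payload": {
  "moves": [0,0,0,0,0,0,-0.1,0,0,0.1,0,0,0,-0.1,0,0,0.4,0,0,0,-0.1,0,0,4,0,0,0,-0.1,0,0,8,0,0,0,-0.1]
}}

```text
clock: 15.4
tool_pos: [0.6737, 0.1701, 0.1149]
tool_rot: [0.705, 0.709, -0.001, -0.001]
force: [0.5, -0.7, 0.9]
grip_width: 0.0384
```

{"api": "move_arm", "payload": {
  "moves": [-2,-2,5,0,0,-8,0,-5,-4,10,0,0,-16,0,-8,-7,14,0,0,-24,0,-10,-10.5,15,0,0,-32,0,-12,-14,15,0,0,-40,0]
}}

```text
clock: 15.9
tool_pos: [0.5565, 0.0351, 0.2675]
tool_rot: [0.906, 0.423, 0.002, 0.001]
force: [-0.4, -1.5, -0.2]
grip_width: 0.0427
```

Run:
```python
from h import *
d=shot('scene','s15'); s=arm.state(); p=s['tool_pos']; print(p,s['tool_rot'].round(3),s['joints'].round(2),s['force'],s['grip_width'])
b=cv2.imread('pics/s15.png')[130:330,180:460];cv2.imwrite('pics/m15.png',cv2.resize(b,None,fx=2.8,fy=2.8))
```

```text
[0.55451672 0.025263   0.26695243] [ 0.91   0.415 -0.     0.003] [ 0.7   0.31 -0.99  1.59  0.27  1.38  0.53] [ 4.93447018 -2.63589165  0.71325664] 0.042354159134449745
```

View pics/m15.png

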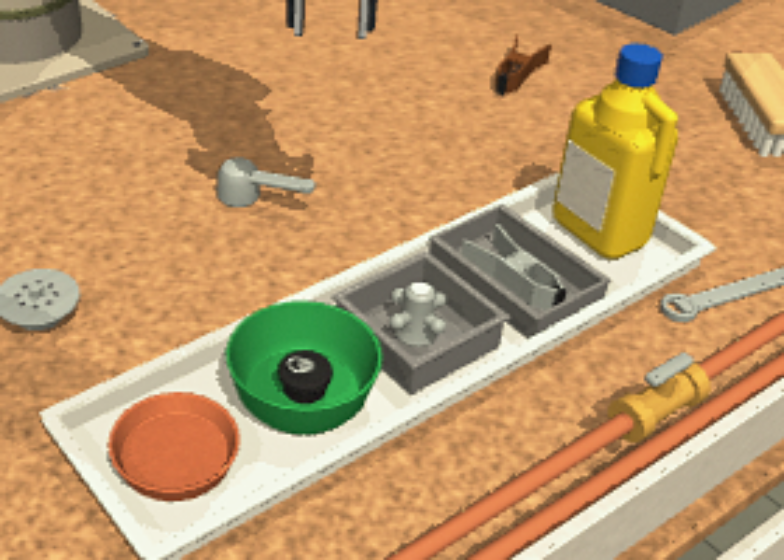

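{"api": "move_arm", "payload": {
  "moves": [-2,-3.8,0,0,0,-8,0.2,-4,-7.6,0,0,0,-16,0.2,-6,-11.4,0,0,0,-24,0.2,-8,-15.2,0,0,0,-32,0.2,-10,-19,0,0,0,-40,0.2]
}}

```text
clock: 16.45
tool_pos: [0.4558, -0.157, 0.265]
tool_rot: [0.996, 0.087, 0.0, 0.0]
force: [0.8, -0.2, 0.0]
grip_width: 0.0509
```

{"api": "move_arm", "payload": {
  "moves": [-2.2,-3.8,0,0,0,-8,0.3,-4.4,-7.6,0,0,0,-9,0.3,-6.6,-11.4,0,0,0,-9,0.3,-10,-15.5,0,0,0,-9,0.3,-10,-15.5,0,0,0,-9,0.3]
}}

```text
clock: 16.95
tool_pos: [0.3524, -0.3156, 0.2644]
tool_rot: [1.0, 0.007, -0.001, 0.0]
force: [-0.2, -0.2, 0.6]
grip_width: 0.0555
```

Run:
```python
from h import *
d=shot('wrist','w16'); s=arm.state(); p=s['tool_pos']; print(p,s['tool_rot'].round(3),s['joints'].round(2))
print(proj(d,(.353,-.322,.14)))
```

```text
[ 0.35439329 -0.31340287  0.26453016] [ 1.     0.008 -0.     0.   ] [ 1.26  0.02 -0.64  1.8   0.02  1.32  0.64]
[279.53758794 212.9407966 ]
```

View pics/w16.png

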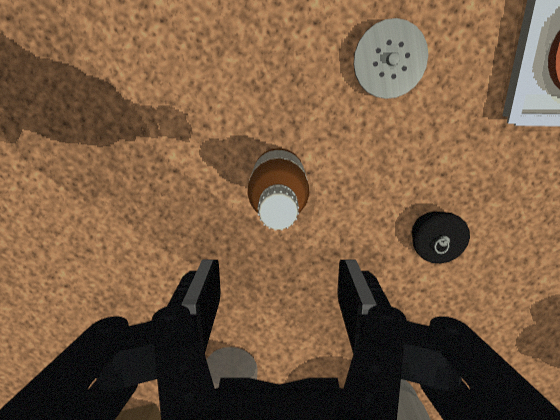

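{"api": "move_arm", "payload": {
  "moves": [-0.1,-0.8,-3,0,0,-0.9,0.3,-0.1,-0.8,-6,0,0,-0.9,0.3,-0.1,-0.8,-7,0,0,-0.9,0.3,-0.1,-0.8,-7,0,0,-0.9,0.3,-0.1,-0.8,-7,0,0,-0.9,0.3]
}}

```text
clock: 17.5
tool_pos: [0.3567, -0.3185, 0.1958]
tool_rot: [1.0, 0.004, 0.001, 0.0]
force: [0.7, 0.4, 0.6]
grip_width: 0.0554
```

Run:
```python
from h import *
d=shot('wrist','w17'); s=arm.state(); p=s['tool_pos']; print(p,s['tool_rot'].round(3))
print(proj(d,(.353,-.322,.14)))
```

```text
[ 0.35678041 -0.3188026   0.19610233] [1.    0.004 0.001 0.001]
[272.0032739  248.69832042]
```

View pics/w17.png

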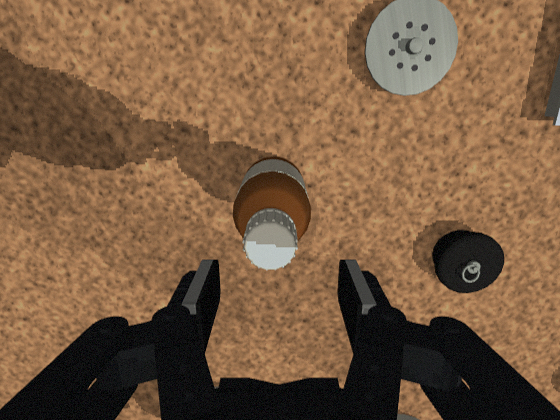

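{"api": "move_arm", "payload": {
  "moves": [-0.4,-0.3,0,0,0,0,0.3,-0.4,-0.3,-2,0,0,0,0.3,-0.4,-0.3,-4,0,0,0,0.2,-0.4,-0.3,-5.4,0,0,0,0.1,-0.4,-0.3,-5.6,0,0,0,0.1]
}}

```text
clock: 18.05
tool_pos: [0.3512, -0.3215, 0.1376]
tool_rot: [1.0, 0.003, -0.001, -0.001]
force: [0.7, 0.1, 0.2]
grip_width: 0.047
```

Run:
```python
from h import *
d=shot('wrist','w18'); s=arm.state(); p=s['tool_pos']; print(p,s['tool_rot'].round(3),s['force'])
```

```text
[ 0.3515185  -0.32168896  0.1382506 ] [ 1.     0.003 -0.    -0.   ] [-0.09865024  0.01986611 -0.17879646]
```

View pics/w18.png

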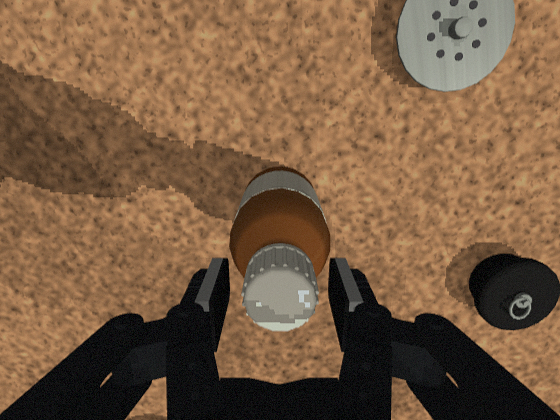

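Centred. Close, then lift.

{"api": "move_arm", "payload": {
  "moves": [0,0,0,0,0,0,-1,0,0,0,0,0,0,-1,0,0,0,0,0,0,-1,0,0,0,0,0,0,-1,0,0,0,0,0,0,-1]
}}

```text
clock: 18.6
tool_pos: [0.3523, -0.3223, 0.1398]
tool_rot: [1.0, 0.003, 0.001, 0.001]
force: [-1.8, 0.8, 6.4]
grip_width: 0.0286
```

{"api": "move_arm", "payload": {
  "moves": [0,0,0.7,0,0,0,-1,0,0,2,0,0,0,-1,0,0,4,0,0,0,-1,0,0,6,0,0,0,-1,0,0,7,0,0,0,-1]
}}

```text
clock: 19.1
tool_pos: [0.3524, -0.3221, 0.2111]
tool_rot: [1.0, 0.003, 0.001, 0.001]
force: [0.1, -0.8, -2.7]
grip_width: 0.0292
```

Run:
```python
from h import *
d=shot('wrist','w19'); shot('scene','s19'); s=arm.state(); p=s['tool_pos']; print(p,s['tool_rot'].round(3),s['force'],s['grip_width'])
b=np.hstack([cv2.imread('pics/w19.png')[:, :],cv2.imread('pics/s19.png')]);cv2.imwrite('pics/m19.png',cv2.resize(b,(800,300)))
```

```text
[ 0.35241764 -0.32228529  0.2102949 ] [1.    0.003 0.001 0.001] [ 1.05199739  0.26620938 -2.76898595] 0.029000677073068748
```

View pics/m19.png

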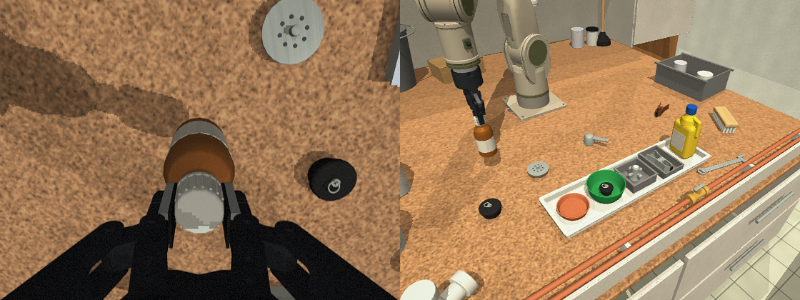

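{"api": "move_arm", "payload": {
  "moves": [2,0.8,0,0,0,0,-1,5,2,0,0,0,0,-1,8,3.3,0,0,0,0,-1,11,4.5,0,0,0,0,-1,14,5.8,0,0,0,0,-1]
}}

```text
clock: 19.7
tool_pos: [0.4924, -0.2633, 0.2075]
tool_rot: [1.0, 0.003, -0.001, -0.0]
force: [-0.4, 0.1, -2.5]
grip_width: 0.0286
```

{"api": "move_arm", "payload": {
  "moves": [3,1.2,0,0,0,0,-1,6,2.5,0,0,0,0,-1,9,3.7,0,0,0,0,-1,12,5,0,0,0,0,-1,15,6.2,0,0,0,0,-1]
}}

```text
clock: 20.2
tool_pos: [0.6425, -0.2011, 0.2071]
tool_rot: [1.0, 0.003, -0.001, -0.0]
force: [0.0, -0.3, -2.1]
grip_width: 0.0287
```

{"api": "move_arm", "payload": {
  "moves": [2,0.8,0,0,0,0,-1,3,1.2,0,0,0,0,-1,3.1,1.2,-1,0,0,0,-1,3.1,1.2,-2,0,0,0,-1,3.1,1.2,-2,0,0,0,-1]
}}

```text
clock: 20.7
tool_pos: [0.6708, -0.191, 0.186]
tool_rot: [1.0, 0.002, -0.002, 0.0]
force: [0.1, -0.2, -2.7]
grip_width: 0.0291
```

Run:
```python
from h import *
d=shot('wrist','w20'); shot('scene','s20'); s=arm.state(); p=s['tool_pos']; print(p,s['tool_rot'].round(3),s['force'],s['grip_width'])
print(proj(d,(.6735,-.19,.009)),proj(d,(p[0],p[1],p[2])))
b=cv2.imread('pics/s20.png')[130:330,130:410];cv2.imwrite('pics/m20.png',cv2.resize(b,None,fx=2.8,fy=2.8))
```

```text
[ 0.67180383 -0.19091162  0.18823241] [ 1.     0.002 -0.001  0.   ] [ 0.38437124  0.58369764 -2.20086235] 0.029003825132510964
[282.26381206 185.84843772] [281.07996924 303.19815074]
```

View pics/w20.png

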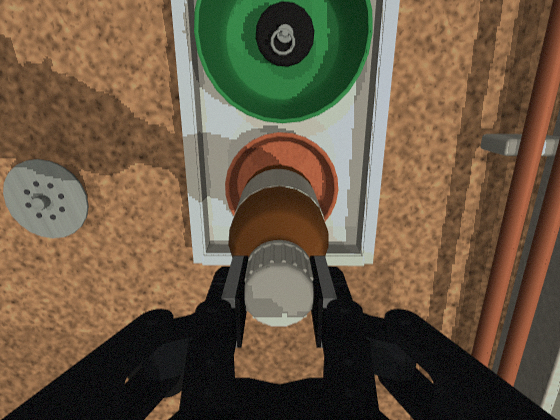

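View pics/m20.png

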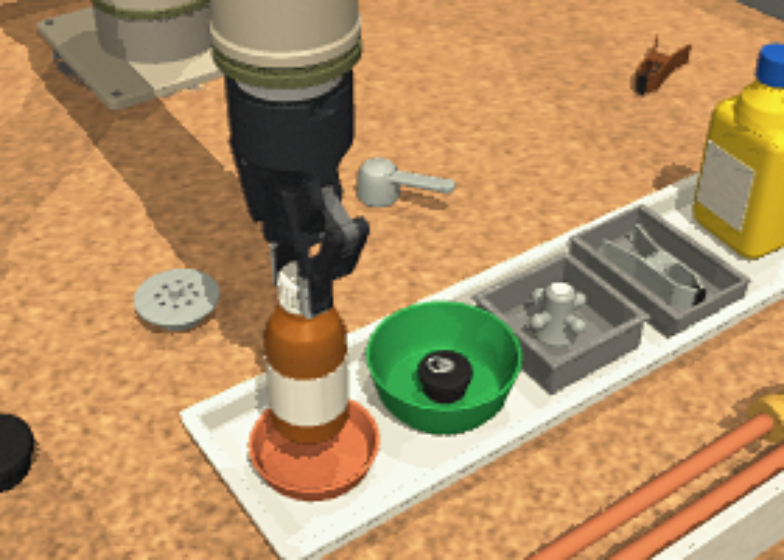

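{"api": "move_arm", "payload": {
  "moves": [0.2,0,-1,0,0,0,-1,0.2,0,-2,0,0,0,-1,0.2,0,-2.8,0,0,0,-1,0.2,0,-3.3,0,0,0,-1,0.2,0,-3.3,0,0,0,-1]
}}

```text
clock: 21.3
tool_pos: [0.6743, -0.1897, 0.1544]
tool_rot: [1.0, 0.003, -0.001, -0.0]
force: [-0.4, 0.3, -2.4]
grip_width: 0.0289
```

{"api": "move_arm", "payload": {
  "moves": [0,0,-0.2,0,0,0,-1,0,0,-0.3,0,0,0,-1,0,0,-0.3,0,0,0,-1]
}}

```text
clock: 21.6
tool_pos: [0.6749, -0.1897, 0.1528]
tool_rot: [1.0, 0.003, 0.0, 0.0]
force: [-0.6, 0.1, -2.9]
grip_width: 0.0291
```

{"api": "move_arm", "payload": {
  "moves": [0,0,-0.2,0,0,0,-1,0,0,-0.2,0,0,0,-1]
}}

```text
clock: 21.8
tool_pos: [0.6747, -0.1898, 0.1505]
tool_rot: [1.0, 0.003, -0.0, 0.0]
force: [-0.2, 1.2, -2.4]
grip_width: 0.029
```

{"api": "move_arm", "payload": {
  "moves": [0,0,-0.15,0,0,0,-1,0,0,-0.15,0,0,0,-1]
}}

```text
clock: 22.0
tool_pos: [0.6748, -0.1898, 0.149]
tool_rot: [1.0, 0.003, 0.0, -0.0]
force: [-0.1, 0.1, -2.0]
grip_width: 0.0289
```

{"api": "move_arm", "payload": {
  "moves": [0,0,-0.15,0,0,0,-1,0,0,-0.15,0,0,0,-1]
}}

```text
clock: 22.2
tool_pos: [0.6751, -0.1898, 0.1489]
tool_rot: [1.0, 0.003, 0.001, 0.0]
force: [-3.6, 0.1, 6.2]
grip_width: 0.0288
```

Contact (force from −2 to +6 N). Release gently, then straight up.

{"api": "move_arm", "payload": {
  "moves": [0,0,0,0,0,0,-0.1,0,0,0.1,0,0,0,0.1,0,0,0.1,0,0,0,0.2,0,0,0.3,0,0,0,0.2,0,0,3,0,0,0,0.2]
}}

```text
clock: 22.7
tool_pos: [0.6731, -0.1898, 0.1743]
tool_rot: [1.0, 0.003, -0.003, -0.001]
force: [0.1, 0.0, -0.0]
grip_width: 0.0516
```

{"api": "move_arm", "payload": {
  "moves": [0,0,4,0,0,0,0.2,0,0,8,0,0,0,0.2,-4,0,8,0,0,0,0.2,-8,0,8,0,0,0,0.2,-12,0,8,0,0,0,0.2]
}}

```text
clock: 23.2
tool_pos: [0.5536, -0.1896, 0.2576]
tool_rot: [1.0, 0.003, 0.0, 0.0]
force: [-0.1, -0.1, 0.0]
grip_width: 0.0507
```

{"api": "move_arm", "payload": {
  "moves": [-3,0,0,0,0,0,0.2,-5,0,0,0,0,0,0.2,-5,0,0,0,0,0,0.2,-5,0,0,0,0,0,0.2,-5,0,0,0,0,0,0.2]
}}

```text
clock: 23.7
tool_pos: [0.5055, -0.1896, 0.2577]
tool_rot: [1.0, 0.003, 0.0, -0.0]
force: [0.7, -1.1, 0.1]
grip_width: 0.0514
```

Run:
```python
from h import *
shot('top','t21'); shot('scene','s21'); s=arm.state(); p=s['tool_pos']; print(p,s['qd'].round(3),s['force'],s['clock'])
b=cv2.imread('pics/s21.png')[130:330,90:450];c=cv2.imread('pics/t21.png')[90:310,60:480]
cv2.imwrite('pics/m21.png',np.vstack([cv2.resize(b,(540,300)),cv2.resize(c,(540,283))]))
```

```text
[ 0.50550083 -0.18941931  0.25747001] [ 0.001 -0.     0.     0.004 -0.002  0.002  0.002] [ 0.25103226 -0.42580699  0.92736167] 23.8
```

View pics/m21.png

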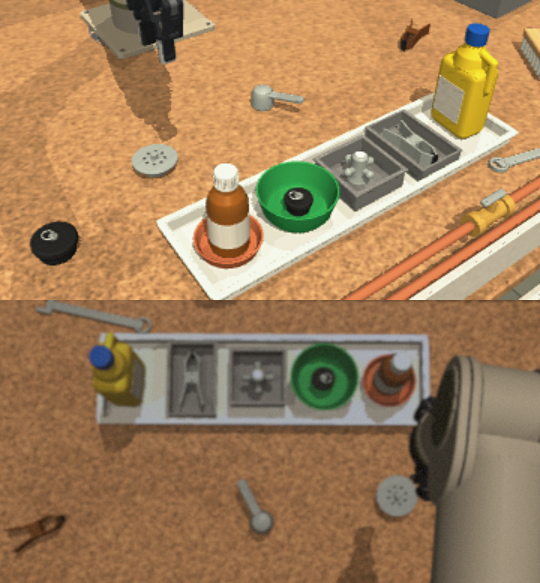

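All four things stand in their containers and the gripper is clear. Handing in.

```bash
python3 -c "
from bench import arm
print(arm.finish_job())"
```

```text
the job is handed in; nothing more can be done
None
```

I did all four placements in the order asked and handed the job in at about 24 s of the 109 s allowed. The job report gives no verdict.

- **Sink plug:** foot down in the green bowl.
- **Cross handle:** standing on its foot in the square tub.
- **Spring clamp:** flat and lengthwise in the oblong tub.
- **Glass bottle:** gripped by the cap, carried with the tool pointing straight down, and standing in the saucer.

**Last checks:** the final scene and top views showed all four in place. The gripper was open and clear, with the force reading near zero. The bath plug, lever handle, strainer, brown clamp and bleach bottle looked undisturbed. In the final top view the arm hid the bath plug, so I saw it only in the scene view. I took no picture after handing in.

**Readings:**
- The highest force reported was about 24 N, when the plug touched the bowl floor. This is a reading at the end of a move, so a brief higher peak could have gone unseen.
- The gripper width read about 2 to 3 mm under the given sizes. I took this as a reading offset or soft contact, because every grasp held.

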